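# Set the gate valve one stem turn open and open the outlet cock

### The job

Set the gate valve on the bench rig: with the outlet cock still shut, wind the handwheel clockwise (seen from above) until the valve is fully shut, then open it by one full turn of its stem, counting only from where the loose play in the wheel is taken up and the pointer on the stem starts to move. Then swing the cock lever fully round until it lies in line with the pipe and points away from the gate valve. Do not push the other things on the bench about.

Things in the scene. Friction and masses are not known exactly. Their poses are not given: they have to be found in the camera images.
- rig: Valve rig, fixed to the bench: dark steel plate (100 mm along its x, 400 mm along y, 8 mm thick) with a steel pipe along y (33 mm diameter, axis 45 mm up), a grey flanged gate valve towards +y and a brass cock towards -y. Origin under the pipe at the plate's underside, z up, -x facing the robot. A fixed index tab stands 84 mm to -x of the wheel axis, top 144 mm up.
- wheel_axis (a point): Fixed point on the vertical axis of handwheel and stem, 75 mm to rig +y of the rig's origin, 175 mm above the bench (mid height of the wheel's grip). Wheel, stem and grip turn about this line. The dark three-spoked wheel is 134 mm over its rim; the rim's top is 141 mm above the bench.
- grip_mid (a point): Middle of the black upright grip on the wheel's rim, 22 mm diameter, 143 to 195 mm above the bench, 60 mm from the wheel axis. It spins freely on its own upright axis, so it can be held without turning the hand while carried round the circle. Nothing else at the wheel rises above 151 mm. It takes about 4 N to turn the stem, 0.5 N within the play.
- pointer_tip (a point): Tip of the flat brass pointer fixed to the stem, just above the wheel's spokes, 44 mm from the wheel axis, 149 mm above the bench. It shows the stem's angle: towards the index tab (rig -x) when the valve is shut, and again after each full turn.
- stem (a joint): Stem angle in rad: 0 fully shut (hard stop), growing as the valve opens (anticlockwise from above), 6.283 = one full turn open. Starts 0.5 to 1.6. The wheel is loose on the stem: after a change of direction it turns up to 0.9 rad (50 degrees) before it carries the stem along; at the start it stands anywhere in this play. The stem stays where it is left.
- cock (a joint): Angle of the cock lever in rad: about 0 (start 0 to 0.15) shut, lever across the pipe pointing to rig -x; 1.571 open, at its stop, lever in line with the pipe and pointing to rig -y, away from the valve. Grows anticlockwise from above. Stiff: needs about 2 N at lever_mid, stays where it is left.
- cock_axis (a point): Fixed point on the vertical axis of the cock lever, 110 mm to rig -y of the rig's origin, 92 mm above the bench.
- lever_mid (a point): Middle of the lever's black sleeve, 70 mm from the cock axis, 92 mm above the bench. The sleeve is 56 mm long, 14 mm wide and 16 mm tall (84 to 100 mm above the bench) and level. Under the open lever the pipe's end collar rises to 66 mm.
- tape_measure: Tape measure, 68 x 72 x 34 mm, a bystander; origin under its centre.
- tee: Brass pipe tee, 64 x 53 x 34 mm, a bystander; origin under its centre.
- mug: Grey mug, 85 x 115 x 88 mm, a bystander; origin under its centre.
- flux_tin: Round blue tin, 77 mm diameter, 39 mm tall, a bystander; origin under its centre.

How it is judged:
On the way, in this order (a step that is already met when the one before it is completed fails the run):
1. the gate valve is wound fully shut (stem under 0.06 rad) while the cock is still shut (under 0.4 rad) (value of joint stem below 0.06 rad and value of joint cock below 0.4 rad), for 0.1 s.
2. the stem is one full turn open, within 0.3 rad, while the cock is still shut (under 0.4 rad) (value of joint stem between 5.983 and 6.583 rad and value of joint cock below 0.4 rad), for 0.3 s.
3. the cock lever is swung fully round in line with the pipe (over 1.45 rad) (value of joint cock above 1.45 rad), for 0.2 s.
At the end, for the whole second after the job is handed in: The stem stands at rest one full turn from shut (6.283 rad, within 0.3 rad), and the cock lever lies in line with the pipe pointing away from the valve (over 1.45 of 1.571 rad) (value of joint stem between 5.983 and 6.583 rad and value of joint cock above 1.45 rad and velocity of joint stem between -0.05 and 0.05 rad/s); the robot touches nothing.
It fails at once if a bystander (tape measure, tee, mug or tin) is shifted by more than 30 mm (distance of any of tape_measure, tee, mug, flux_tin from where it was at the start of the episode above 0.03 m).
It also fails if it takes over 64 s, if anything falls off the work surface, if the arm or the gripper's body presses on something with over 40 N, if the wrist force passes 120 N, or if a joint passes its speed limit or range.

### The arm

A 7-joint arm with a two-finger parallel gripper is mounted at the origin on a cart in front of the work surface, level with it; the furniture and walls round the work are solid. World frame = base frame: x ahead of the robot, y to its left, z up, the work surface at z = 0. Lengths are in m, angles in rad, forces in N, time in s.
With the tool pointing down it reaches from about 0.4 to 0.85 m from the base axis. Payload 4.5 kg.
Tool frame: the origin (TCP) lies between the finger pads; the fingertips stand 22 mm ahead of it and the grasp point (between the pads) lies 3 mm ahead of it (manip.tcp_to_tips is the distance from the TCP to the fingertips, in m); z points along the fingers, y is the line along which they close (so a half turn about z gives the same grasp; the last joint's range is limited). The gripper opens to 85 mm and grips with 20 to 120 N. Pads are 22 mm wide; open, the fingers measure 114 mm over their backs; the gripper's body (76 mm by 85 mm) begins 54 mm behind the grasp point. The pads swing forward as they close: fully open they stand 13 mm farther back than shut.
Start: joints at [0.034, 0.689, -0.195, 1.565, 0.157, 0.902, -0.215], TCP at [0.625, 0, 0.253] pointing down, gripper open.
Joint ranges: [-3.01, 3.01], [-0.46, 2.08], [-1.47, 1.51], [0.13, 2.56], [-1, 4.14], [0.04, 2.09], [-2.66, 2.66]. Speed limits (rad/s): [2.57, 2.57, 3.14, 3.14, 3.14, 3.14, 3.14].

### API

Orientations are given as a unit quaternion [x, y, z, w].
In Python, from cell import monitor, vision, hand_in, manip gives the robot as it stands.
- The arm moves only by the shell command python3 -m crank 'ROWS' [OPENING]. ROWS is JSON, a list of rows, each an object with "travel": the shift along the tool's x, y, z scaled (see below), a list of three; "turn": the turn, a rotation vector about the tool's x, y, z scaled (see below), a list of three. In form: [{"travel": [dx, dy, dz], "turn": [rx, ry, rz]}, ...]. A call has 1 to 8 rows; each row shifts and turns the commanded pose from where the row before left it, along the tool's axes as they then stand; what a row does not reach is not made up. The controller multiplies each number of a shift by 150 mm and each number of a turn by 180 degrees. A row lasts 1/8 s, in which the tool goes at most 62.5 mm and 10.7 degrees, less where a joint would pass 70% of its speed; a pose out of reach is approached as far as the arm can. A call with a number of a shift or a turn outside -1 to 1 is refused whole. A call with a gripper value outside its range is refused whole. OPENING is the opening, from -1 (shut) to 1 (fully open), so that 0 is half open, set as the call begins (- or left out, the last holds). The fingers move at their own pace and stop on an object; the grip force is fixed at half the most. Time passes only in rows, so rows that do not move let the fingers close. It gives the time, the measured TCP pose, the force, the opening and the grip force at its end, in the units of the state.
- monitor.observe(): the state, without advancing time (a new reading comes with each control period).
- vision.get_image(name): name is "scene" or "side" or "wrist"; returns (picture, depth): 480x640x3 uint8, blue, green, red; 480x640 float32, m along the optical axis (not along the pixel's ray), 0 where there is no reading.
- vision.get_calibration(name): a dict with "fx", "fy", "cx", "cy" (pixels), "camera_from_world" (4x4, takes a point from world to camera coordinates). Camera axes: x right, y down, z forward; pixel columns grow to the right and rows downward; lengths in m; the calibration is good to about 2 mm. The wrist camera is an equidistant fisheye: a pixel r from the principal point sees the ray r / f radians off the axis. A picture is of the moment at which its call begins: read the wrist's pose just before it. get_calibration takes no time and is no camera call; for the wrist camera it gives the pose at the moment of the call.
- hand_in(): hands the job in; it is judged then, once.
The state is a dict: "t": time; "joint_pos": joint angles; "dq": joint speeds; "effort": joint torques, N m; "ee_pos": TCP position; "tool_rot": TCP orientation; "force": force on the tool from outside, world axes, zero at the start; "ft_torque": the same for the moment, N m; "grip_width": finger opening in m; "gripper_force": force on a finger pad.
Only numpy, scipy, OpenCV 4.12 (cv2) and the standard library are available. Lean on these libraries where they do the work, as an engineer would, in place of code of your own. Each camera call takes 0.05 s, during which the arm holds its last target. There are 200 camera calls.

## Working session

There is one attempt and no reset: what is moved stays moved. The work goes in short steps, Python scripts to look and compute and a shell command to move; the robot and the scene stay as the last step left them, time stands still between calls to the robot, and variables do not carry over. Pictures are saved under pics/ and viewed, at most 10 in all, crops included, and the job is handed in when it is done.

```bash
mkdir -p pics; ls; cat > h.py <<'E'
from cell import monitor, vision, hand_in, manip
import numpy as np, cv2
def ray_plane(name,u,v,z,cal=None):
    c=cal or vision.get_calibration(name); T=np.linalg.inv(np.array(c["camera_from_world"]))
    x,y=(u-c["cx"])/c["fx"],(v-c["cy"])/c["fy"]
    if name=="wrist":
        r=np.hypot(x,y); s=np.sin(r)/max(r,1e-9); d=np.array([x*s,y*s,np.cos(r)])
    else: d=np.array([x,y,1.])
    d=T[:3,:3]@d; o=T[:3,3]
    return o+d*(z-o[2])/d[2]
def cloud(name,depth):
    c=vision.get_calibration(name); T=np.linalg.inv(np.array(c["camera_from_world"]))
    v,u=np.mgrid[:480,:640]
    P=np.stack([(u-c["cx"])/c["fx"]*depth,(v-c["cy"])/c["fy"]*depth,depth],-1)
    return P@T[:3,:3].T+T[:3,3]
E
python3 - <<'E'
from h import *
for n in("scene","side"):
    im,d=vision.get_image(n); cv2.imwrite(f"pics/{n}0.png",im); np.savez(f"{n}0.npz",im=im,d=d)
    T=np.linalg.inv(vision.get_calibration(n)["camera_from_world"]); print(n,T[:3,3].round(3),T[:3,2].round(2))
s=monitor.observe(); print(s["t"],s["ee_pos"],s["tool_rot"],s["grip_width"],manip.tcp_to_tips)
E
```

```text
pics
scene [-0.137  0.486  1.049] [ 0.53 -0.38 -0.75]
side [-0.154  1.101  1.164] [ 0.41 -0.65 -0.63]
0.1 [ 6.24434866e-01 -5.21487839e-05  2.52540411e-01] [ 7.07085395e-01  7.07127633e-01 -6.54232210e-04 -5.72441328e-04] 0.08540876265683119 0.022
```

View pics/scene0.png

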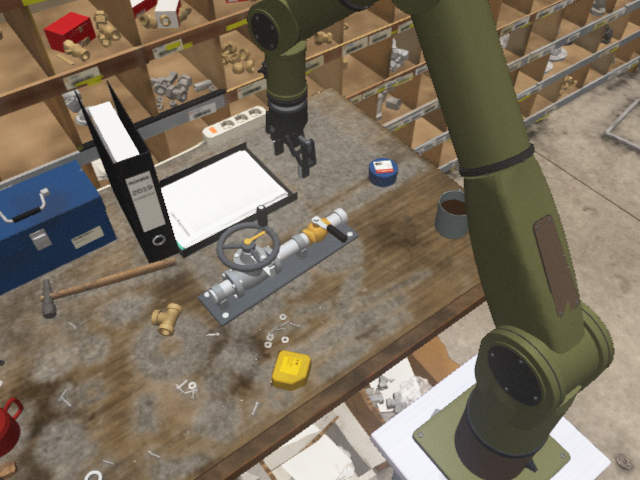

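View pics/side0.png

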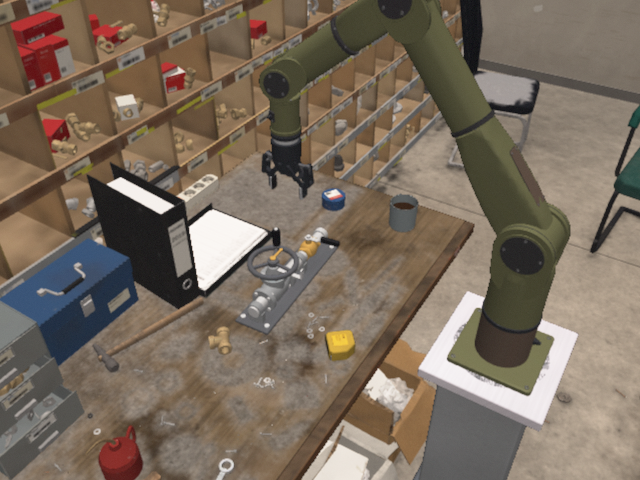

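The scene view shows the wheel at about (248,247), its grip at (262,214) and the lever tip at (345,237). The mug, tin, tee and tape are clear of the rig. Next I'll measure the rig.

```bash
python3 - <<'E'
from h import *
for n,box in(("scene",(190,190,370,330)),("side",(225,215,355,335))):
    z=np.load(f"{n}0.npz"); im,d=z["im"],z["d"]; P=cloud(n,d); x0,y0,x1,y1=box
    reg=np.zeros((480,640),bool); reg[y0:y1,x0:x1]=1
    g=im.astype(int); hsv=cv2.cvtColor(im,cv2.COLOR_BGR2HSV)
    m=reg&(P[...,2]>.004)&(P[...,2]<.013)&(hsv[...,1]<70)&(d>0)
    m=cv2.morphologyEx(m.astype(np.uint8),cv2.MORPH_OPEN,np.ones((3,3)))
    k,l,st,_=cv2.connectedComponentsWithStats(m); m=l==1+st[1:,4].argmax()
    r=cv2.minAreaRect((P[m][:,:2]*1000).astype(np.float32)); print(n,"plate",m.sum(),r)
    w=reg&(P[...,2]>.128)&(P[...,2]<.146)&(d>0); 
    q=P[w]; A=np.c_[2*q[:,:2],np.ones(len(q))]
    (c,rr),rad=cv2.minEnclosingCircle((q[:,:2]*1000).astype(np.float32)); print("wheel",w.sum(),c,rr,rad)
    t=reg&(P[...,2]>.160)&(P[...,2]<.21)&(d>0); print("grip",t.sum(),np.median(P[t],0).round(4),P[t].min(0).round(3),P[t].max(0).round(3))
    b=reg&(hsv[...,0]>10)&(hsv[...,0]<28)&(hsv[...,1]>130)&(hsv[...,2]>110)
    p=b&(P[...,2]>.13); print("pointer",p.sum(),P[p].mean(0).round(4) if p.any() else 0)
    L=reg&(P[...,2]>.088)&(P[...,2]<.106)&(g.max(-1)<70)&(d>0); print("lever",L.sum(),np.median(P[L],0).round(4))
    cv2.imwrite(f"pics/{n}c.png",cv2.resize(im[y0:y1,x0:x1],None,fx=4,fy=4,interpolation=2))
E
```

```text
scene plate 2290 ((572.4305419921875, 94.09190368652344), (99.40332794189453, 351.50347900390625), 2.360783576965332)
wheel 1351 562.2362060546875 152.98321533203125 76.54745483398438
grip 165 [0.5926 0.0985 0.1839] [0.587 0.085 0.16 ] [0.607 0.106 0.198]
pointer 78 [0.5472 0.148  0.1838]
lever 159 [ 0.5156 -0.0411  0.0978]
side plate 417 ((538.4967651367188, 158.303466796875), (40.997535705566406, 187.41708374023438), 3.7635416984558105)
wheel 848 560.4910278320312 147.42831420898438 76.86531829833984
grip 117 [0.5919 0.1008 0.1837] [0.583 0.084 0.16 ] [0.61  0.11  0.199]
pointer 42 [0.5562 0.1559 0.1723]
lever 104 [ 0.5173 -0.041   0.0979]
```

View pics/scenec.png

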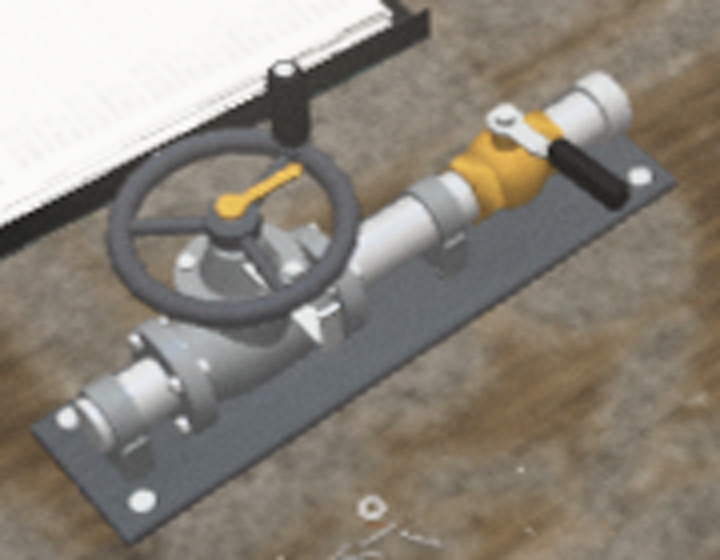

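The crop shows plate corners at (33,428), (133,543) and (677,183). The grip top is at (284,68), the pointer tip at (298,170), the pointer hub at (230,207) and the lever sleeve runs (565,148) to (615,195). All of these are crop pixels at 4x.

```bash
python3 - <<'E'
from h import *
f=lambda u,v,z:ray_plane("scene",190+(u-1.5)/4,190+(v-1.5)/4,z)
A,B,C=f(33,428,.008),f(133,543,.008),f(677,183,.008)
print("corners",A.round(4),B.round(4),C.round(4),np.linalg.norm(A-B),np.linalg.norm(C-B))
ctr=(A+C)/2; y=(B-C)/np.linalg.norm(B-C); print("ctr",ctr.round(4),"yaw deg",np.degrees(np.arctan2(-y[0],y[1])))
x=np.array([y[1],-y[0],0])
print("wheelaxis",(ctr+.075*y).round(4),"cockaxis",(ctr-.11*y).round(4),"lever shut",(ctr-.11*y-.07*x).round(4))
g=f(284,68,.195); p=f(298,170,.149);h=f(230,207,.151); lt=f(590,170,.1)
w=ctr+.075*y
print("grip",g.round(4),np.linalg.norm((g-w)[:2]),"ptr",p.round(4),np.linalg.norm((p-w)[:2]),"hub",h.round(4),"lever",lt.round(4))
for q in(g,p): e=(q-w); print("angle ccw from -x",np.degrees(np.arctan2(-e@y,-e@x)))
s=monitor.observe(); print(s["joint_pos"])
E
```

```text
corners [0.6128 0.2706 0.008 ] [0.5149 0.2636 0.008 ] [ 0.54   -0.1295  0.008 ] 0.09811784091744681 0.3939618566327049
ctr [0.5764 0.0705 0.008 ] yaw deg 3.651332561029924
wheelaxis [0.5716 0.1454 0.008 ] cockaxis [ 0.5834 -0.0392  0.008 ] lever shut [ 0.5135 -0.0437  0.008 ]
grip [0.6019 0.0946 0.195 ] 0.05914997297847849 ptr [0.5743 0.1079 0.149 ] 0.037548670956287125 hub [0.5723 0.151  0.151 ] lever [ 0.5163 -0.0426  0.1   ]
angle ccw from -x 117.20588176908905
angle ccw from -x 90.53296529693583
[ 0.03380525  0.6899344  -0.19449619  1.56624683  0.15726361  0.90253579
 -0.21507117]
```

Pixel and depth estimates agree within about 3 mm: wheel axis ≈ (0.572, 0.1475), grip ≈ (0.602, 0.096), radius 60 mm as specified. The pointer is about 90° open. I'll move above the grip and check with the wrist camera.

```bash
python3 -m crank '[{"travel":[0.32,-0.075,0],"turn":[0,0,0]},{"travel":[0.32,-0.075,0],"turn":[0,0,0]},{"travel":[0,0,0],"turn":[0,0,0]},{"travel":[0,0,0],"turn":[0,0,0]}]'
python3 - <<'E'
from h import *
c=vision.get_calibration("wrist"); im,d=vision.get_image("wrist"); cv2.imwrite("pics/w1.png",im); np.save("w1.npy",im)
import json; json.dump({k:np.array(v).tolist() for k,v in c.items() if k in("fx","fy","cx","cy","camera_from_world")},open("w1.json","w"))
E
```

```text
t: 0.6
ee_pos: [0.6024, 0.0953, 0.253]
tool_rot: [0.707, 0.707, -0.001, 0.0]
force: [-0.1, -0.2, -0.1]
grip_width: 0.0851
gripper_force: 0.0
```

View pics/w1.png

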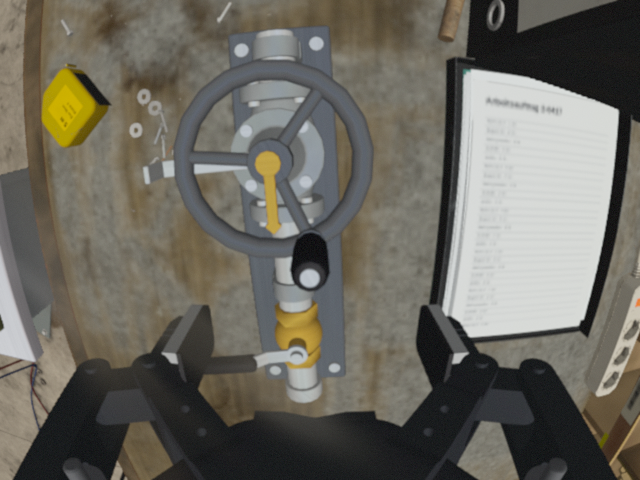

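Wrist view: pointer pivot at (267,163) with its tip at (275,235), grip top at (310,279), cock axis at (297,354), and the rim spanning x 174–373 and y 60–256. The index tab is at (150,172).

```bash
python3 - <<'E'
from h import *; import json
c=json.load(open("w1.json")); f=lambda u,v,z:ray_plane("wrist",u,v,z,c)
h=f(267,163,.152);p=f(275,235,.149);g=f(310,279,.195);k=f(297,354,.1);tab=f(149,173,.144)
rim=[f(*q,.135) for q in((174,158),(373,158),(270,60),(275,256))]
for n,q in dict(hub=h,ptr=p,grip=g,cock=k,tab=tab).items(): print(n,q.round(4))
w=np.array([(rim[0][0]+rim[1][0])/2,(rim[2][1]+rim[3][1])/2]);print("rim",np.round(rim,4),w.round(4))
for q in(h[:2],w): print(np.linalg.norm(g[:2]-q),np.linalg.norm(p[:2]-q), np.linalg.norm(tab[:2]-q))
y=(h-k)[:2]; print("dist",np.linalg.norm(y),"yaw",np.degrees(np.arctan2(-y[0],y[1])))
print(monitor.observe()["ee_pos"])
E
```

```text
hub [0.573 0.15  0.152]
ptr [0.5762 0.1039 0.149 ]
grip [0.5989 0.0944 0.195 ]
cock [ 0.5856 -0.0231  0.1   ]
tab [0.492  0.1455 0.144 ]
rim [[0.5074 0.1536 0.135 ]
 [0.6389 0.1514 0.135 ]
 [0.5734 0.2146 0.135 ]
 [0.5741 0.0843 0.135 ]] [0.5731 0.1495]
0.06136693336445538 0.04617726493638325 0.08111640489725629
0.06083064610949056 0.04566011600247021 0.0812747580694919
dist 0.17356612164036056 yaw 4.18112097354254
[0.60266085 0.09432388 0.25301091]
```

The wrist view confirms wheel axis ≈ (0.573, 0.149) and grip ≈ (0.600, 0.095). Descending and gripping.

```bash
python3 -m crank '[{"travel":[0,-0.016,0.24],"turn":[0,0,0]},{"travel":[0,0,0.245],"turn":[0,0,0]},{"travel":[0,0,0],"turn":[0,0,0]},{"travel":[0,0,0],"turn":[0,0,0]}]'
python3 -m crank '[{"travel":[0,0,0],"turn":[0,0,0]},{"travel":[0,0,0],"turn":[0,0,0]},{"travel":[0,0,0],"turn":[0,0,0]},{"travel":[0,0,0],"turn":[0,0,0]},{"travel":[0,0,0],"turn":[0,0,0]},{"travel":[0,0,0],"turn":[0,0,0]}]' -1
```

```text
t: 1.15
ee_pos: [0.6012, 0.0952, 0.1816]
tool_rot: [0.708, 0.707, 0.001, 0.001]
force: [0.9, 0.5, 0.4]
grip_width: 0.0858
gripper_force: 0.0
t: 1.9
ee_pos: [0.6004, 0.0962, 0.1811]
tool_rot: [0.707, 0.707, 0.0, 0.0]
force: [-1.1, 0.2, 4.9]
grip_width: 0.0203
gripper_force: 58.5
```

```bash
cat > circ.py <<'E'
import numpy as np,sys
a0,step,n=map(float,sys.argv[1:4])
for i in range(int(n)):
    a=np.radians(a0+step*i);b=np.radians(a0+step*(i+1))
    print(f"to {a0+step*(i+1):.0f}: tx {.4*(np.sin(b)-np.sin(a)):.3f} ty {.4*(np.cos(b)-np.cos(a)):.3f}  pos {.573+.06*np.cos(b):.4f} {.149+.06*np.sin(b):.4f}")
E
python3 circ.py -63 -15 14
```

```text
to -78: tx -0.035 ty -0.098  pos 0.5855 0.0903
to -93: tx -0.008 ty -0.104  pos 0.5699 0.0891
to -108: tx 0.019 ty -0.103  pos 0.5545 0.0919
to -123: tx 0.045 ty -0.094  pos 0.5403 0.0987
to -138: tx 0.068 ty -0.079  pos 0.5284 0.1089
to -153: tx 0.086 ty -0.059  pos 0.5195 0.1218
to -168: tx 0.098 ty -0.035  pos 0.5143 0.1365
to -183: tx 0.104 ty -0.008  pos 0.5131 0.1521
to -198: tx 0.103 ty 0.019  pos 0.5159 0.1675
to -213: tx 0.094 ty 0.045  pos 0.5227 0.1817
to -228: tx 0.079 ty 0.068  pos 0.5329 0.1936
to -243: tx 0.059 ty 0.086  pos 0.5458 0.2025
to -258: tx 0.035 ty 0.098  pos 0.5605 0.2077
to -273: tx 0.008 ty 0.104  pos 0.5761 0.2089
```

```bash
python3 -m crank '[{"travel":[-0.035,-0.098,0],"turn":[0,0,0]},{"travel":[-0.008,-0.104,0],"turn":[0,0,0]},{"travel":[0.019,-0.103,0],"turn":[0,0,0]},{"travel":[0,0,0],"turn":[0,0,0]}]'
python3 -m crank '[{"travel":[0.045,-0.094,0],"turn":[0,0,0]},{"travel":[0.068,-0.079,0],"turn":[0,0,0]},{"travel":[0,0,0],"turn":[0,0,0]}]'
```

```text
t: 2.4
ee_pos: [0.5545, 0.0931, 0.1811]
tool_rot: [0.707, 0.707, 0.001, 0.0]
force: [0.1, 1.3, 4.6]
grip_width: 0.0201
gripper_force: 59.3
t: 2.78
ee_pos: [0.5282, 0.1107, 0.181]
tool_rot: [0.706, 0.708, 0.0, -0.0]
force: [-0.2, 1.4, 6.4]
grip_width: 0.0202
gripper_force: 59.6
```

```bash
python3 -m crank '[{"travel":[0.086,-0.059,0],"turn":[0,0,0]},{"travel":[0,0,0],"turn":[0,0,0]}]'
python3 -m crank '[{"travel":[0.098,-0.035,0],"turn":[0,0,0]},{"travel":[0,0,0],"turn":[0,0,0]}]'
python3 - <<'E'
from h import *; import json
c=vision.get_calibration("wrist"); im,d=vision.get_image("wrist"); cv2.imwrite("pics/w2.png",im)
json.dump({k:np.array(v).tolist() for k,v in c.items() if k in("fx","fy","cx","cy","camera_from_world")},open("w2.json","w"))
E
```

```text
t: 3.02
ee_pos: [0.5196, 0.1238, 0.181]
tool_rot: [0.706, 0.708, 0.001, -0.0]
force: [0.4, 0.6, 6.3]
grip_width: 0.0203
gripper_force: 59.6
t: 3.28
ee_pos: [0.5147, 0.1384, 0.181]
tool_rot: [0.706, 0.708, 0.001, 0.0]
force: [0.4, 1.2, 6.8]
grip_width: 0.0202
gripper_force: 59.5
```

View pics/w2.png

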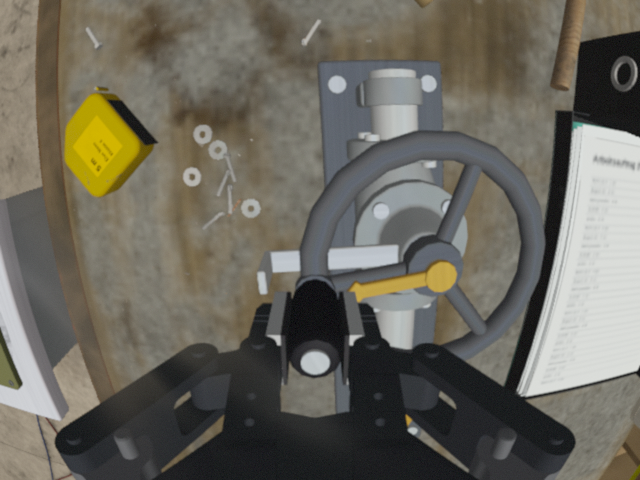

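The pointer is pivoted at (441,276) with its tip at (352,294), about 7° short of the index tab. I'll continue gently until the stop shows up as a force.

```bash
cat > ptr.py <<'E'
from h import *; import sys
c=vision.get_calibration("wrist"); im,d=vision.get_image("wrist"); cv2.imwrite(sys.argv[1],im)
hsv=cv2.cvtColor(im,cv2.COLOR_BGR2HSV); m=cv2.inRange(hsv,(12,120,100),(26,255,255))
W=np.array([.573,.149]); ys,xs=np.nonzero(m)
P=np.array([ray_plane("wrist",u,v,.149,c)[:2] for u,v in zip(xs,ys)])-W
r=np.linalg.norm(P,axis=1)
for lo,hi in((.012,.05),(.02,.032),(.032,.05)):
    k=(r>lo)&(r<hi); 
    if k.sum()>5:
        q=P[k]/r[k,None]; a=np.degrees(np.arctan2(*q.mean(0)[::-1]))%360; print(f"r{lo}-{hi} n{k.sum()} stem~{(a-184+90)%360-90:.1f} deg conc {np.linalg.norm(q.mean(0)):.2f}")
s=monitor.observe(); e=s["ee_pos"][:2]-W; print("grip ang",np.degrees(np.arctan2(e[1],e[0]))%360,"r",np.linalg.norm(e),"f",np.round(s["force"],1),"t",s["t"])
E
python3 -m crank '[{"travel":[0.035,-0.005,0],"turn":[0,0,0]},{"travel":[0.035,-0.003,0],"turn":[0,0,0]},{"travel":[0,0,0],"turn":[0,0,0]}]'
python3 ptr.py pics/w3.png
python3 -m crank '[{"travel":[0.035,0,0],"turn":[0,0,0]},{"travel":[0,0,0],"turn":[0,0,0]}]'
python3 ptr.py pics/w4.png
```

```text
t: 3.7
ee_pos: [0.5136, 0.1467, 0.181]
tool_rot: [0.707, 0.707, -0.0, 0.001]
force: [0.9, -2.7, 8.1]
grip_width: 0.0202
gripper_force: 59.7
r0.012-0.05 n910 stem~-5.6 deg conc 0.99
r0.02-0.032 n363 stem~-5.0 deg conc 1.00
r0.032-0.05 n313 stem~-4.1 deg conc 1.00
grip ang 182.24641067051368 r 0.05941543686016436 f [ 1.8 -1.9  7.4] t 3.75
t: 4.0
ee_pos: [0.5136, 0.1475, 0.1809]
tool_rot: [0.708, 0.706, -0.003, 0.002]
force: [2.0, -11.0, 9.7]
grip_width: 0.0202
gripper_force: 60.0
r0.012-0.05 n904 stem~-5.9 deg conc 0.99
r0.02-0.032 n360 stem~-5.4 deg conc 1.00
r0.032-0.05 n305 stem~-4.5 deg conc 1.00
grip ang 181.489374246787 r 0.059449651307111495 f [  1.4 -10.5  10.3] t 4.05
```

The stop is reached: force rose to 11 N and the pointer stopped moving. The valve is shut. Now the opening direction.

```bash
python3 circ.py 177 20 21
```

```text
to 197: tx -0.138 ty 0.017  pos 0.5156 0.1315
to 217: tx -0.124 ty 0.063  pos 0.5251 0.1129
to 237: tx -0.095 ty 0.102  pos 0.5403 0.0987
to 257: tx -0.054 ty 0.128  pos 0.5595 0.0905
to 277: tx -0.007 ty 0.139  pos 0.5803 0.0894
to 297: tx 0.041 ty 0.133  pos 0.6002 0.0955
to 317: tx 0.084 ty 0.111  pos 0.6169 0.1081
to 337: tx 0.117 ty 0.076  pos 0.6282 0.1256
to 357: tx 0.135 ty 0.031  pos 0.6329 0.1459
to 377: tx 0.138 ty -0.017  pos 0.6304 0.1665
to 397: tx 0.124 ty -0.063  pos 0.6209 0.1851
to 417: tx 0.095 ty -0.102  pos 0.6057 0.1993
to 437: tx 0.054 ty -0.128  pos 0.5865 0.2075
to 457: tx 0.007 ty -0.139  pos 0.5657 0.2086
to 477: tx -0.041 ty -0.133  pos 0.5458 0.2025
to 497: tx -0.084 ty -0.111  pos 0.5291 0.1899
to 517: tx -0.117 ty -0.076  pos 0.5178 0.1724
to 537: tx -0.135 ty -0.031  pos 0.5131 0.1521
to 557: tx -0.138 ty 0.017  pos 0.5156 0.1315
to 577: tx -0.124 ty 0.063  pos 0.5251 0.1129
to 597: tx -0.095 ty 0.102  pos 0.5403 0.0987
```

```bash
python3 -m crank '[{"travel":[-0.138,0.017,0],"turn":[0,0,0]},{"travel":[-0.124,0.063,0],"turn":[0,0,0]},{"travel":[-0.095,0.102,0],"turn":[0,0,0]},{"travel":[-0.054,0.128,0],"turn":[0,0,0]},{"travel":[-0.007,0.139,0],"turn":[0,0,0]},{"travel":[0,0,0],"turn":[0,0,0]}]'
python3 ptr.py pics/w5.png
python3 -m crank '[{"travel":[0.041,0.133,0],"turn":[0,0,0]},{"travel":[0.084,0.111,0],"turn":[0,0,0]},{"travel":[0.117,0.076,0],"turn":[0,0,0]},{"travel":[0,0,0],"turn":[0,0,0]}]'
python3 ptr.py pics/w6.png
```

```text
t: 4.8
ee_pos: [0.5813, 0.0904, 0.1809]
tool_rot: [0.707, 0.707, 0.0, -0.0]
force: [0.6, -0.7, 7.6]
grip_width: 0.0206
gripper_force: 59.8
r0.012-0.05 n1132 stem~40.0 deg conc 1.00
r0.02-0.032 n434 stem~40.1 deg conc 1.00
r0.032-0.05 n414 stem~40.6 deg conc 1.00
grip ang 277.7841460998915 r 0.059117416504696395 f [ 0.3 -1.4  7.6] t 4.85
t: 5.35
ee_pos: [0.6295, 0.1279, 0.1811]
tool_rot: [0.707, 0.708, 0.001, 0.0]
force: [1.1, -0.5, 7.1]
grip_width: 0.0201
gripper_force: 59.7
r0.012-0.05 n832 stem~105.0 deg conc 1.00
r0.02-0.032 n323 stem~104.9 deg conc 1.00
r0.032-0.05 n279 stem~104.3 deg conc 1.00
grip ang 339.1257532981395 r 0.060246915576340335 f [ 2.5 -0.5  6.2] t 5.4
```

The pointer moved 45° for 96° of wheel, so the play is about 51°, as specified. The target grip angle is therefore about 593°.

```bash
python3 -m crank '[{"travel":[0.135,0.031,0],"turn":[0,0,0]},{"travel":[0.138,-0.017,0],"turn":[0,0,0]},{"travel":[0.124,-0.063,0],"turn":[0,0,0]},{"travel":[0.095,-0.102,0],"turn":[0,0,0]},{"travel":[0,0,0],"turn":[0,0,0]}]'
python3 -m crank '[{"travel":[0.054,-0.128,0],"turn":[0,0,0]},{"travel":[0.007,-0.139,0],"turn":[0,0,0]},{"travel":[-0.041,-0.133,0],"turn":[0,0,0]},{"travel":[-0.084,-0.111,0],"turn":[0,0,0]},{"travel":[0,0,0],"turn":[0,0,0]}]'
python3 -m crank '[{"travel":[-0.117,-0.076,0],"turn":[0,0,0]},{"travel":[-0.135,-0.031,0],"turn":[0,0,0]},{"travel":[-0.138,0.017,0],"turn":[0,0,0]},{"travel":[-0.124,0.063,0],"turn":[0,0,0]},{"travel":[0,0,0],"turn":[0,0,0]}]'
python3 ptr.py pics/w7.png
```

```text
t: 6.02
ee_pos: [0.6044, 0.2019, 0.181]
tool_rot: [0.706, 0.708, -0.0, -0.001]
force: [-0.7, 0.7, 6.5]
grip_width: 0.0204
gripper_force: 59.8
t: 6.65
ee_pos: [0.5285, 0.1899, 0.181]
tool_rot: [0.707, 0.707, -0.001, 0.0]
force: [0.5, -0.9, 6.8]
grip_width: 0.0201
gripper_force: 59.9
t: 7.28
ee_pos: [0.5261, 0.1133, 0.1809]
tool_rot: [0.708, 0.707, 0.001, -0.0]
force: [1.7, -0.7, 8.0]
grip_width: 0.0202
gripper_force: 60.0
r0.012-0.05 n1216 stem~-19.8 deg conc 1.00
r0.02-0.032 n421 stem~-19.7 deg conc 1.00
r0.032-0.05 n499 stem~-19.0 deg conc 1.00
grip ang 216.8257307557216 r 0.05895485629884577 f [0.9 0.6 8.2] t 7.325
```

About 15° more is needed.

```bash
python3 -m crank '[{"travel":[-0.04,0.034,0],"turn":[0,0,0]},{"travel":[-0.035,0.039,0],"turn":[0,0,0]},{"travel":[0,0,0],"turn":[0,0,0]},{"travel":[0,0,0],"turn":[0,0,0]},{"travel":[0,0,0],"turn":[0,0,0]},{"travel":[0,0,0],"turn":[0,0,0]}]'
python3 ptr.py pics/w8.png
```

```text
t: 8.07
ee_pos: [0.5358, 0.1034, 0.1809]
tool_rot: [0.707, 0.707, 0.0, -0.001]
force: [-0.5, 1.1, 8.3]
grip_width: 0.0202
gripper_force: 60.2
r0.012-0.05 n1264 stem~-7.1 deg conc 1.00
r0.02-0.032 n450 stem~-7.0 deg conc 1.00
r0.032-0.05 n499 stem~-6.3 deg conc 1.00
grip ang 230.82016949632748 r 0.058868658884088494 f [-0.   0.5  8.8] t 8.125
```

The stem reads one full turn within about 2°, and the tolerance is 17°. Releasing and lifting clear, then computing the cock path.

```bash
python3 -m crank '[{"travel":[0,0,0],"turn":[0,0,0]},{"travel":[0,0,0],"turn":[0,0,0]},{"travel":[0,0,0],"turn":[0,0,0]},{"travel":[0,0,0],"turn":[0,0,0]}]' 0.2
python3 -m crank '[{"travel":[0,0,-0.25],"turn":[0,0,0]},{"travel":[0,0,-0.25],"turn":[0,0,0]},{"travel":[0,0,0],"turn":[0,0,0]},{"travel":[0,0,0],"turn":[0,0,0]}]'
python3 ptr.py pics/w9.png
python3 - <<'E'
import numpy as np
from h import *
ax=np.array([.5856,-.0359]); prev=None; print(monitor.observe()["ee_pos"])
for psi in range(0,100,8):
    A=np.radians(184+psi); u=np.array([np.cos(A),np.sin(A)]); n=np.array([np.sin(A),-np.cos(A)])
    p=ax+.065*u+(.007+.011*abs(n[1])+.015*abs(n[0])+(.025 if prev is None else 0))*n
    if prev is not None: print(psi,p.round(4),"tx %.3f ty %.3f"%tuple((p-prev)[::-1]/.15))
    else: print("start",p.round(4))
    prev=p
E
```

```text
t: 8.62
ee_pos: [0.5358, 0.1021, 0.1803]
tool_rot: [0.707, 0.707, -0.0, -0.0]
force: [-0.3, -0.2, 0.6]
grip_width: 0.0509
gripper_force: 0.0
t: 9.12
ee_pos: [0.5355, 0.1019, 0.2551]
tool_rot: [0.707, 0.707, -0.001, -0.0]
force: [-0.4, -0.1, -0.0]
grip_width: 0.0515
gripper_force: 0.0
r0.012-0.05 n541 stem~-6.5 deg conc 1.00
r0.02-0.032 n192 stem~-6.5 deg conc 1.00
r0.032-0.05 n203 stem~-5.9 deg conc 1.00
grip ang 231.30256730253564 r 0.06036612351735203 f [-0.2 -1.  -0.3] t 9.175
[0.53525864 0.10188675 0.25459473]
start [0.5177 0.0035]
8 [ 0.5177 -0.029 ] tx -0.216 ty -0.000
16 [ 0.5168 -0.037 ] tx -0.054 ty -0.006
24 [ 0.5171 -0.0454] tx -0.056 ty 0.001
32 [ 0.5185 -0.0541] tx -0.058 ty 0.010
40 [ 0.5212 -0.0628] tx -0.058 ty 0.018
48 [ 0.5254 -0.0714] tx -0.057 ty 0.028
56 [ 0.531  -0.0794] tx -0.054 ty 0.037
64 [ 0.538  -0.0868] tx -0.049 ty 0.047
72 [ 0.5464 -0.0931] tx -0.042 ty 0.056
80 [ 0.5559 -0.0981] tx -0.033 ty 0.063
88 [ 0.5655 -0.1016] tx -0.023 ty 0.064
96 [ 0.5736 -0.104 ] tx -0.016 ty 0.054
```

View pics/w9.png

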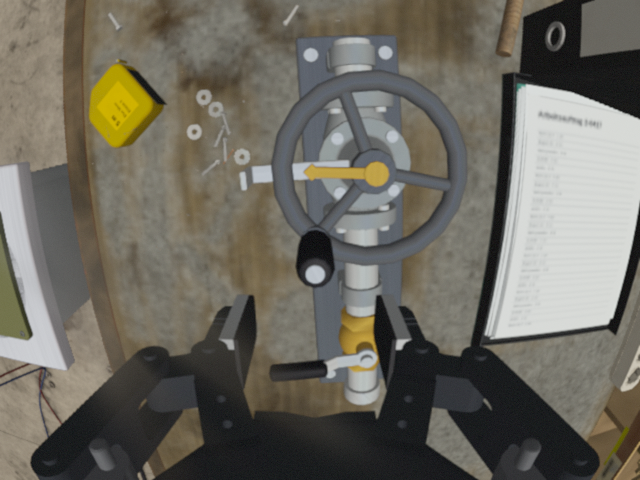

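The wrist view shows the pointer from (377,174) to (305,172), lying along the index tab arm. The lever is still shut, with its sleeve at (270–325,372). Moving to the +y side of the lever with the fingers closed.

```bash
python3 -m crank '[{"travel":[-0.33,-0.06,0],"turn":[0,0,0]},{"travel":[-0.33,-0.06,0],"turn":[0,0,0]},{"travel":[0,0,0],"turn":[0,0,0]},{"travel":[0,0,0.35],"turn":[0,0,0]},{"travel":[0,0,0.35],"turn":[0,0,0]},{"travel":[0,0,0.33],"turn":[0,0,0]},{"travel":[0,0,0],"turn":[0,0,0]},{"travel":[0,0,0],"turn":[0,0,0]}]' -1
python3 -m crank '[{"travel":[-0.1,0,0],"turn":[0,0,0]},{"travel":[-0.116,0,0],"turn":[0,0,0]},{"travel":[-0.054,-0.006,0],"turn":[0,0,0]},{"travel":[-0.056,0.001,0],"turn":[0,0,0]},{"travel":[0,0,0],"turn":[0,0,0]}]'
```

```text
t: 10.18
ee_pos: [0.5187, 0.0038, 0.1019]
tool_rot: [0.707, 0.707, 0.001, 0.0]
force: [-0.2, 0.3, 0.3]
grip_width: 0.0001
gripper_force: 0.0
t: 10.8
ee_pos: [0.5169, -0.047, 0.1011]
tool_rot: [0.708, 0.707, -0.001, 0.0]
force: [0.2, -0.4, -0.3]
grip_width: 0.0001
gripper_force: 0.0
```

```bash
python3 -m crank '[{"travel":[-0.058,0.01,0],"turn":[0,0,0]},{"travel":[-0.058,0.018,0],"turn":[0,0,0]},{"travel":[-0.057,0.028,0],"turn":[0,0,0]},{"travel":[-0.054,0.037,0],"turn":[0,0,0]},{"travel":[0,0,0],"turn":[0,0,0]}]'
python3 -m crank '[{"travel":[-0.049,0.047,0],"turn":[0,0,0]},{"travel":[-0.042,0.056,0],"turn":[0,0,0]},{"travel":[-0.033,0.063,0],"turn":[0,0,0]},{"travel":[0,0,0],"turn":[0,0,0]}]'
python3 -m crank '[{"travel":[-0.01,0.06,0],"turn":[0,0,0]},{"travel":[0,0.04,0],"turn":[0,0,0]},{"travel":[0,0,0],"turn":[0,0,0]}]'
python3 - <<'E'
from h import *
im,d=vision.get_image("wrist"); cv2.imwrite("pics/w10.png",im)
E
```

```text
t: 11.42
ee_pos: [0.5317, -0.0815, 0.101]
tool_rot: [0.708, 0.706, -0.0, 0.001]
force: [0.9, -0.5, 0.2]
grip_width: 0.0001
gripper_force: 0.0
t: 11.92
ee_pos: [0.5575, -0.0995, 0.1011]
tool_rot: [0.708, 0.707, 0.0, 0.001]
force: [-0.0, -0.2, 0.2]
grip_width: -0.0003
gripper_force: 0.0
t: 12.3
ee_pos: [0.5686, -0.1007, 0.1007]
tool_rot: [0.707, 0.707, -0.003, -0.002]
force: [-6.6, -0.3, 3.6]
grip_width: -0.0001
gripper_force: 3.3
```

View pics/w10.png

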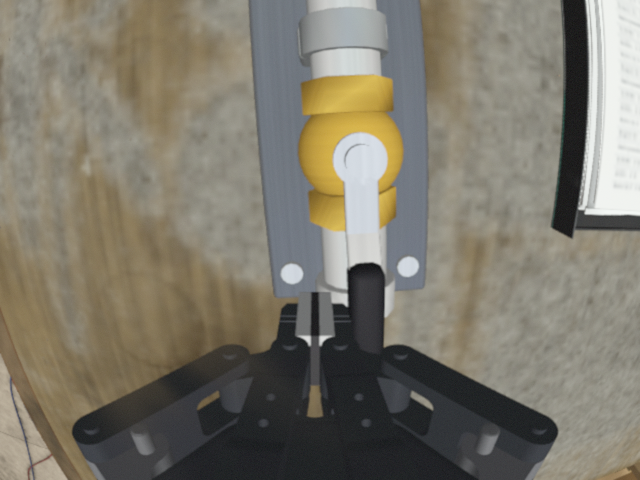

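The lever, from (360,160) to (367,320), lies along the pipe with 6.6 N of push-back at the stop. I'll push once more to be sure, then back off, lift and verify.

```bash
python3 -m crank '[{"travel":[0,0.03,0],"turn":[0,0,0]},{"travel":[0,0,0],"turn":[0,0,0]},{"travel":[0,0,0],"turn":[0,0,0]}]'
python3 -m crank '[{"travel":[0,-0.2,0],"turn":[0,0,0]},{"travel":[0,-0.1,0],"turn":[0,0,0]},{"travel":[0,0,-0.3],"turn":[0,0,0]},{"travel":[0,0,-0.35],"turn":[0,0,0]},{"travel":[0,0,-0.35],"turn":[0,0,0]},{"travel":[0,0,0],"turn":[0,0,0]},{"travel":[0,0,0],"turn":[0,0,0]},{"travel":[0,0,0],"turn":[0,0,0]}]'
python3 ptr.py pics/w11.png
python3 - <<'E'
from h import *
im,d=vision.get_image("side"); P=cloud("side",d)
r=np.zeros((480,640),bool); r[215:335,225:370]=1
L=r&(P[...,2]>.086)&(P[...,2]<.106)&(im.max(-1)<70)&(P[...,1]<.03)&(d>0); q=P[L]; print("lever",L.sum(),np.median(q,0).round(4) if L.any() else 0)
E
```

```text
t: 12.72
ee_pos: [0.5689, -0.1008, 0.1005]
tool_rot: [0.707, 0.707, -0.006, -0.004]
force: [-13.8, -0.2, 10.8]
grip_width: -0.0002
gripper_force: 7.1
t: 13.72
ee_pos: [0.53, -0.0998, 0.2498]
tool_rot: [0.707, 0.707, -0.001, -0.001]
force: [-1.0, -0.1, 0.2]
grip_width: 0.0001
gripper_force: 0.0
grip ang 260.1993643207197 r 0.252472617385301 f [-0.7  0.2  0.2] t 13.775
lever 65 [ 0.5849 -0.0967  0.0991]
```

View pics/w11.png

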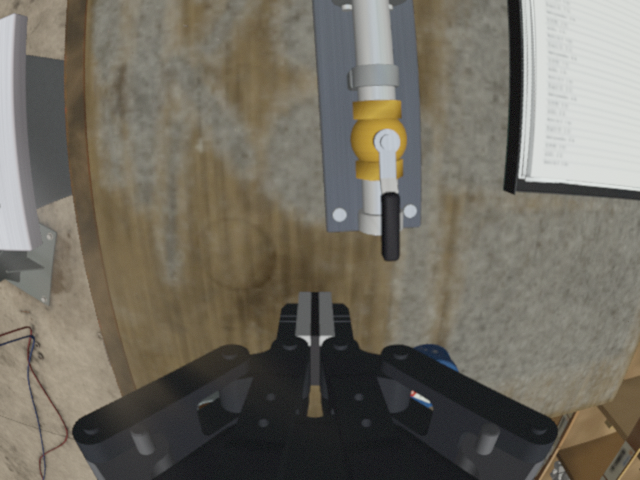

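The lever, from (387,142) to (391,258), lies in line with the pipe and points away from the valve. It held against the stop at 14 N, and the robot is clear. Handing in.

```bash
python3 -c "from cell import hand_in; print(hand_in())"
```

```text
the job is handed in; nothing more can be done
None
```

Job handed in at about 14 s; no verdict came back. By my measurements the gate valve was wound fully shut and reopened one full turn (within about 2°), the cock lever is at its open stop, and the arm is clear, with no bystander contact noticed.

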